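Add a ring layer and hold the index plunger clear

TASK

Add a layer to the stack of brass rings on the indexing stand: lay the separator sheet squarely on top of the rings already there, let go of it, then set the loaded ring carrier squarely on the sheet, right way up and without dropping it, and let go. Then pull the stand's sprung index plunger fully back out of its seat hole and finish while still gripping it and holding it back. Leave the bin, the cup and the gauge where they stand.

Things in the scene. Friction and masses are not known exactly. Their poses are not given: they have to be found in the camera images.
- stand: Indexing stand, fixed: base plate 170 (x) x 200 (y) x 12 mm; turntable 150 mm across, top 42 mm above the bench (does not turn here); on it, fixed, the first layer: grey carrier 64 x 110 (y) x 14 mm with 8 brass rings. Steel bracket, 52 mm high, at y -92 to -118 mm, carries the plunger. Origin: turntable axis at bench level; z up; y along the layer's long side; plunger lies along y, pulled to -y
- stack_top (a point): Centre of the first layer's ring tops, on the turntable's axis, 68 mm above the bench; axes as the stand's. The separator sheet goes here with its underside on this point
- sheet: Separator sheet: stiff white plastic board 66 (x) x 114 (y) x 5 mm, 40 g, flat on one of two fixed wooden riser blocks (40 (x) x 90 (y) x 20 mm high, about the same yaw), its long edges overhanging about 13 mm; grip it across x. Origin: centre of its underside; z up. Its y goes along the stand's y, either way round
- carrier: Loaded ring carrier: grey plate 64 (x) x 110 (y) x 14 mm, 8 brass rings (24 mm across, 12 mm high, fast on it) on top, 26 mm high in all, 250 to 450 g, on the other 20 mm riser block. Grip the plate's long sides across x; rings stand 5 mm inside them. Origin: centre of its underside; z up. Its y goes along the stand's y, either way round
- plunger_knob (a point): Centre of the plunger's black round knob, 22 mm across, 30 mm long along the stand's y, axis level, 32 mm above bare bench. Pinch it from above, fingers closing along the stand's x. Seated, it is 147 mm from the turntable axis towards the stand's -y, with 10 mm free between knob and bracket nut. Moves with the plunger; axes as the stand's
- plunger (a joint): How far the plunger is pulled back (m): 0 seated, its 10 mm steel pin 12 mm inside the turntable's rim; 0.022 against its stop. Pull towards the stand's -y; the spring pulls it home with about 4 N seated, 12 N at the stop, and it snaps back when let go
- bin: Bystander: open red plastic bin 100 x 150 x 60 mm, loose. Origin: centre of its underside
- cup: Bystander: white plastic cup, 74 mm across, 75 mm high, loose. Origin: centre of its underside
- gauge: Bystander: steel checking gauge 60 x 90 mm, 34 mm high, loose. Origin: centre of its underside
Mind the look-alikes: they are no part of the job. Of the things that look like the sheet, the middle-sized one is meant.

How it is judged:
On the way, in this order (a step that is already met when the one before it is completed fails the run):
1. the separator sheet lies squarely on the first layer's rings, released (x of sheet in the frame of stack_top between -0.012 and 0.012 m and y of sheet in the frame of stack_top between -0.012 and 0.012 m and z of sheet in the frame of stack_top between -0.004 and 0.009 m and angle between the y axis of sheet and the y axis of stand, either way round below 0.17 rad and angle between the z axis of sheet and the z axis of stand, either way round below 0.08 rad and contact force between the fingers and sheet below 0.1 N and linear speed of sheet below 0.03 m/s and contact force between sheet and stand above 0.1 N), for 0.2 s.
2. the loaded carrier lies squarely on the sheet, right way up, released (all of step 1 and x of carrier in the frame of stack_top between -0.012 and 0.012 m and y of carrier in the frame of stack_top between -0.012 and 0.012 m and z of carrier in the frame of stack_top between 0.001 and 0.009 m and angle between the y axis of carrier and the y axis of stand, either way round below 0.17 rad and angle between the z axis of carrier and the z axis of stand, either way round below 0.08 rad and contact force between the fingers and carrier below 0.1 N and linear speed of carrier below 0.03 m/s and angle between carrier's own z axis and vertical below 0.08 rad and contact force between carrier and sheet above 0.5 N), for 0.2 s.
3. the plunger is pulled fully back by the fingers (value of joint plunger above 0.018 m and contact force between the fingers and plunger above 5 N and contact force between plunger and sheet below 0.1 N and contact force between plunger and carrier below 0.1 N and contact force between plunger and bin below 0.1 N and contact force between plunger and cup below 0.1 N and contact force between plunger and gauge below 0.1 N), for 0.2 s.
At the end, for the whole second after the job is handed in: Sheet on the first layer and carrier upright on the sheet, each within 12 mm of centre in x and y, within 0.17 rad of square, flat, still, not touched by the fingers; plunger held back at least 18 of 22 mm by the fingers (over 5 N), touching nothing else loose (all of step 2 and all of step 3); the arm keeps its last pose, push and grip.
It fails at once if the bin, the cup or the gauge is moved by more than 30 mm (distance of any of bin, cup, gauge from where it was at the start of the episode above 0.03 m).
It fails at once if the carrier is dropped (faster than 0.5 m/s while not gripped) (contact force between the fingers and carrier below 0.1 N and linear speed of carrier above 0.5 m/s).
It also fails if it takes over 62 s, if anything falls off the work surface, if the arm or the gripper's body presses on something with over 40 N, if the wrist force passes 120 N, or if a joint passes its speed limit or range.

ROBOT

A 6-joint arm with a two-finger parallel gripper is mounted at the origin on the work surface. World frame = base frame: x ahead of the robot, y to its left, z up, the work surface at z = 0. Lengths are in m, angles in rad, forces in N, time in s.
With the tool pointing down it reaches from about 0.15 to 0.775 m from the base axis. Payload 6.1 kg.
Tool frame: the origin (TCP) lies at the very end of the fingers, on their centre line; the grasp point (between the pads) lies 19 mm behind it; z points along the fingers, y is the line along which they close (so a half turn about z gives the same grasp; the last joint's range is limited). The gripper opens to 85 mm and grips with 20 to 120 N. Pads are 22 mm wide; open, the fingers measure 114 mm over their backs; the gripper's body (76 mm by 85 mm) begins 54 mm behind the grasp point. The pads swing forward as they close: fully open they stand 13 mm farther back than shut.
Start: joints at [-1.347, 0.126, -0.04, 1.405, 0, 1.571], TCP at [0.117, -0.512, 0.231] pointing down, gripper open.
Joint ranges: [-2.72, 2.72], [-0.95, 1.95], [-1.27, 1.35], [-1.78, 2.02], [-1.46, 1.47], [-3.14, 3.14]. Speed limits (rad/s): [2.39, 2.39, 3.01, 3.14, 3.14, 3.14].

INTERFACE

Orientations are given as a 3x3 rotation matrix whose columns are the frame's x, y, z axes.
In Python, from station import bot gives the robot as it stands.
- The arm moves only by the shell command python3 -m jog 'ROWS'. ROWS is text: rows parted by semicolons, each of 7 numbers parted by spaces: the shift along the world's x, y, z each as a share of 0.05 m, from -1 to 1, then the turn, a rotation vector about the world's x, y, z each as a share of 2 pi rad, from -1 to 1, then the opening, from -1 (shut) to 1 (fully open). In form: dx dy dz rx ry rz jaw; .... A call has 1 to 12 rows; each row shifts and turns the commanded pose from where the row before left it; what a row does not reach is not made up. A row lasts 1/8 s, in which the tool goes at most 62.5 mm and 10.7 degrees, less where a joint would pass 70% of its speed; a pose out of reach is approached as far as the arm can. A call with a number of a shift or a turn outside -1 to 1 is refused whole. A call with a gripper value outside its range is refused whole. The fingers move at their own pace and stop on an object; the grip force is fixed at half the most. Time passes only in rows, so rows that do not move let the fingers close. It gives the time, the measured TCP pose, the force, the opening and the grip force at its end, in the units of the state.
- bot.sense(): the state, without advancing time (a new reading comes with each control period).
- bot.snapshot(name): name is "side" or "top" or "wrist"; returns a dict with "color" (480x640x3 uint8, red, green, blue), "mtx" (3x3 intrinsics, pixels), "xyz" and "rotation" of the camera in the world. Camera axes: x right, y down, z forward; pixel columns grow to the right and rows downward; lengths in m; the calibration is good to about 2 mm. A picture is of the moment at which its call begins. There is no depth.
- bot.job_done(): hands the job in; it is judged then, once.
The state is a dict: "time": time; "qpos": joint angles; "joint_vel": joint speeds; "effort": joint torques, N m; "eef_pos": TCP position; "tcp_rot": TCP orientation; "wrist_force": force on the tool from outside, world axes, zero at the start; "torque": the same for the moment, N m; "opening": finger opening in m; "grasp_force": force on a finger pad.
Only numpy, scipy, OpenCV 4.12 (cv2) and the standard library are available. Lean on these libraries where they do the work, as an engineer would, in place of code of your own. Each camera call takes 0.05 s, during which the arm holds its last target. There are 200 camera calls.

## Working session

There is one attempt and no reset: what is moved stays moved. The work goes in short steps, Python scripts to look and compute and a shell command to move; the robot and the scene stay as the last step left them, time stands still between calls to the robot, and variables do not carry over. Pictures are saved under pics/ and viewed, at most 13 in all, crops included, and the job is handed in when it is done.

```bash
mkdir -p pics; ls
python3 - <<'E'
from station import bot
import cv2,numpy as np
s=bot.sense();print({k:np.round(v,3).tolist() for k,v in s.items()})
for n in("top","side"):
    p=bot.snapshot(n);cv2.imwrite(f"pics/{n}0.png",p["color"][:,:,::-1]);print(n,np.round(p["mtx"],1).tolist(),np.round(p["xyz"],4).tolist(),np.round(p["rotation"],4).tolist())
E
```

```text
pics
{'time': 0.0, 'qpos': [-1.347, 0.126, -0.041, 1.405, -0.0, 1.571], 'joint_vel': [-0.001, 0.001, -0.001, 0.001, 0.001, -0.002], 'effort': [0.0, -43.592, 35.292, 0.017, -0.0, -0.0], 'eef_pos': [0.116, -0.512, 0.231], 'tcp_rot': [[0.975, 0.222, -0.0], [0.222, -0.975, 0.002], [-0.0, -0.002, -1.0]], 'wrist_force': [-0.138, -0.059, -0.025], 'torque': [-0.046, 0.012, -0.039], 'grasp_force': 0.0, 'opening': 0.085}
top [[462.5, 0.0, 322.5], [0.0, 462.5, 241.1], [0.0, 0.0, 1.0]] [0.3762, 0.069, 1.2535] [[0.0144, -0.987, 0.1598], [-0.9998, -0.0168, -0.0133], [0.0158, -0.1596, -0.9871]]
side [[571.1, 0.0, 321.0], [0.0, 571.1, 236.4], [0.0, 0.0, 1.0]] [0.2321, 0.8991, 1.1542] [[-0.9321, -0.2834, 0.2257], [-0.3622, 0.7152, -0.5978], [0.008, -0.6389, -0.7692]]
```

View pics/top0.png

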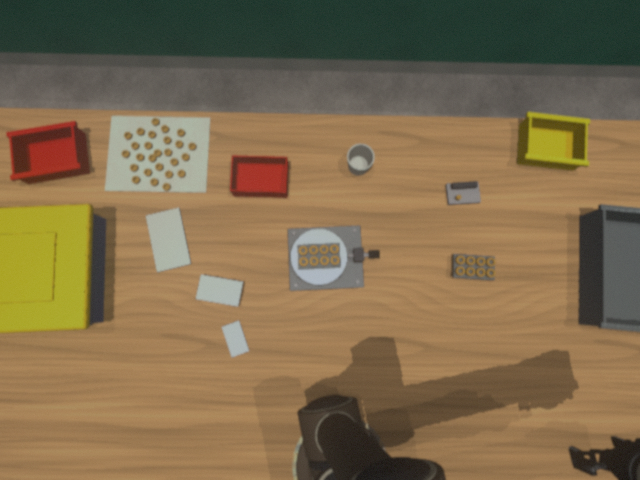

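View pics/side0.png

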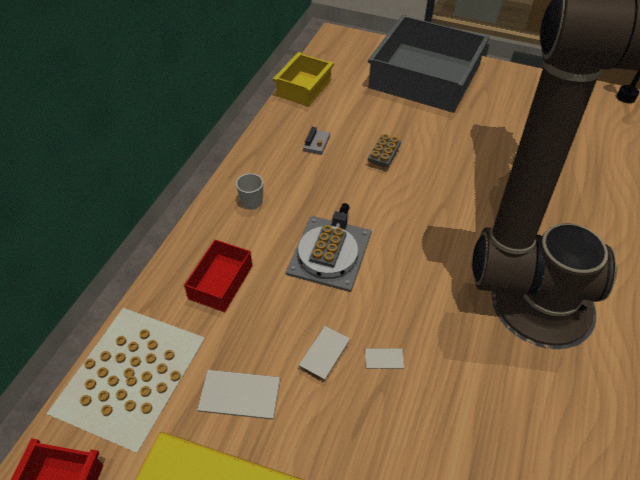

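The top view shows the stand at about (319,257), the knob at (374,254), the middle-sized sheet at (220,290) and the carrier at (473,267). The side view agrees. I'll enlarge these areas to read the corners.

Run:
```python
import cv2,numpy as np
im=cv2.imread("pics/top0.png")
def c(x,y,w,h,f):
    o=cv2.resize(im[y:y+h,x:x+w],None,fx=f,fy=f,interpolation=cv2.INTER_CUBIC)
    for i in range(0,w,10):
        cv2.line(o,(i*f,0),(i*f,6),(0,0,255),1);cv2.putText(o,str(x+i),(i*f,16),0,.33,(0,0,255),1)
    for i in range(0,h,10):
        cv2.line(o,(0,i*f),(6,i*f),(0,0,255),1);cv2.putText(o,str(y+i),(8,i*f+4),0,.33,(0,0,255),1)
    return o
a=c(190,268,60,45,6);b=c(445,245,60,45,6)
s=c(282,220,103,75,7)[:, :720]
cv2.imwrite("pics/m1.png",np.hstack([a,b]));cv2.imwrite("pics/m2.png",s)
```

```text
(no output)
```

View pics/m1.png

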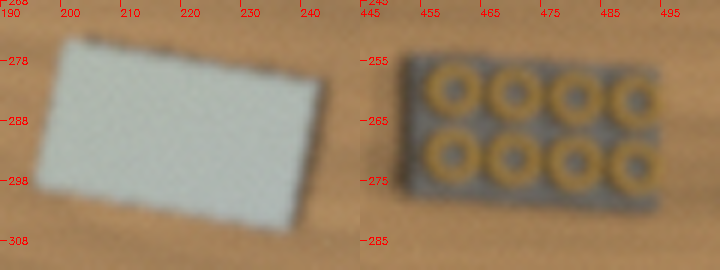

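View pics/m2.png

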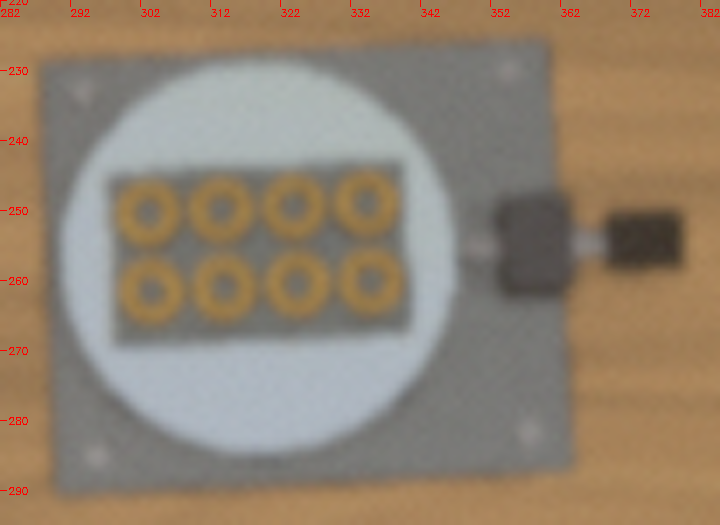

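Corners and ring centres are readable here: sheet (201,275), (243,282), (239,306), (196,299); carrier ring rows and stand ring rows as scored below; knob centre at about (374,254).

```bash
cat > h.py <<'E'
import numpy as np,cv2
from station import bot
def ray(cam,px,z):
    px=np.atleast_2d(np.asarray(px,float));R=np.array(cam["rotation"]);K=np.array(cam["mtx"]);t=np.array(cam["xyz"])
    d=(R@np.linalg.inv(K)@np.c_[px,np.ones(len(px))].T).T
    return t+d*((z-t[2])/d[:,2])[:,None]
def proj(cam,P):
    q=(np.atleast_2d(P)-cam["xyz"])@np.array(cam["rotation"])@np.array(cam["mtx"]).T
    return q[:,:2]/q[:,2:]
E
python3 - <<'E'
from h import *
cam=bot.snapshot("top")
def cr(p,f,x,y): return (np.array(p,float)+.5)/f-.5+[x,y]
def yaw(v): return np.degrees(np.arctan2(v[1],v[0]))
sh=ray(cam,cr([(66,40),(320,82),(293,230),(36,188)],6,190,268),.025)
print("sheet",sh.mean(0),"sides",np.linalg.norm(np.roll(sh,-1,0)-sh,axis=1),"long yaw",yaw(sh[0]-sh[1]+sh[3]-sh[2]))
def rings(p,z,n):
    r=ray(cam,p,z);print(n,r.mean(0),"pitch",np.linalg.norm(r[0]-r[3])/3,np.linalg.norm(r[:4].mean(0)-r[4:].mean(0)),"yaw long",yaw((r[:4]-r[:4].mean(0)).T@[1.5,.5,-.5,-1.5]+(r[4:]-r[4:].mean(0)).T@[1.5,.5,-.5,-1.5]));return r
rings(cr([(95,91),(156,95),(218,99),(277,101),(93,156),(155,160),(216,164),(278,167)],6,445,245),.046,"carrier")
st=rings(cr([(149,214),(221,209),(293,205),(366,202),(152,290),(224,287),(297,283),(370,281)],7,282,220),.068,"stand")
b=ray(cam,cr([(40,60),(548,40),(574,467),(58,494)],7,282,220),.012)
print("base",b.mean(0),np.linalg.norm(np.roll(b,-1,0)-b,axis=1),yaw(b[0]-b[1]+b[3]-b[2]))
k=ray(cam,cr([(645,240)],7,282,220),.038)[0];print("knob",k,np.linalg.norm(k[:2]-st.mean(0)[:2]),yaw(st.mean(0)-k))
E
```

```text
sheet [0.44001478 0.32254804 0.025     ] sides [0.11387561 0.06544721 0.11419009 0.06572008] long yaw 81.60019261461655
carrier [ 0.51203958 -0.35173621  0.046     ] pitch 0.026811053240676137 0.02886151331527695 yaw long 87.59850063509778
stand [0.53242948 0.06271351 0.068     ] pitch 0.02679959146853111 0.02896934029623312 yaw long 93.77434546113214
base [0.53362069 0.04442024 0.012     ] [0.19860906 0.16676694 0.19761691 0.16872998] 93.58083816943882
knob [ 0.54121036 -0.08381582  0.038     ] 0.14679219333835208 93.42939228426509
```

All sizes check out: the sheet measures 114x65.6, the base 198x168 and the knob distance 146.8 mm. The yaws are sheet -8.4°, carrier -2.4° and stand +3.6°. Next I move above the sheet, with a +68.8° turn.

```bash
python3 -m jog '.36 .93 0 0 0 .0106 1;.36 .93 0 0 0 .0106 1;.36 .93 0 0 0 .0106 1;.36 .93 0 0 0 .0106 1;.36 .93 0 0 0 .0106 1;.36 .93 0 0 0 .0106 1;.36 .93 0 0 0 .0106 1;.36 .93 0 0 0 .0106 1;.36 .93 0 0 0 .0106 1;.36 .93 0 0 0 .0106 1;.36 .93 0 0 0 .0106 1;.36 .93 0 0 0 .0106 1' && python3 -m jog '.36 .93 -.2 0 0 .0106 1;.36 .93 -.2 0 0 .0106 1;.36 .93 -.2 0 0 .0106 1;.36 .93 -.2 0 0 .0106 1;.36 .93 -.2 0 0 .0106 1;.36 .9 -.2 0 0 .0106 1;0 0 -.3 0 0 0 1;0 0 -.3 0 0 0 1;0 0 0 0 0 0 1;0 0 0 0 0 0 1'
python3 -c "
from h import *
s=bot.sense();R=s['tcp_rot'];print(s['time'],np.round(s['eef_pos'],4),np.degrees(np.arctan2(R[1][1],R[0][1])),np.round(R,3).tolist(),s['qpos'])
p=bot.snapshot('wrist');cv2.imwrite('pics/w1.png',p['color'][:,:,::-1]);print(p['mtx'],p['xyz'],p['rotation'])
c=ray(p,proj(p,[[.44,.3225,.025]]),.025);print(proj(p,[[.44,.3225,.025]]))
"
```

```text
time: 1.65
eef_pos: [0.3326, 0.0478, 0.2313]
tcp_rot: [[0.518, 0.855, 0.001], [0.855, -0.518, -0.0], [0.0, 0.001, -1.0]]
wrist_force: [0.6, -1.1, 0.0]
opening: 0.0855
grasp_force: 0.0
time: 2.9
eef_pos: [0.4405, 0.3228, 0.142]
tcp_rot: [[0.149, 0.989, 0.001], [0.989, -0.149, 0.0], [0.001, 0.001, -1.0]]
wrist_force: [0.6, -0.2, 0.6]
opening: 0.0854
grasp_force: 0.0
2.9 [0.4405 0.3228 0.142 ] -8.556834081679556 [[0.149, 0.989, 0.001], [0.989, -0.149, 0.0], [0.001, 0.001, -1.0]] [ 6.32422730e-01  1.78937188e-01 -1.72781016e-01  1.21830710e+00
 -4.19901819e-05  2.35256382e+00]
[[382.76759714   0.         321.93631877]
 [  0.         382.76759714 240.53206567]
 [  0.           0.           1.        ]] [0.45107699 0.39716104 0.28405562] [[ 9.88834942e-01 -1.42272021e-01 -4.43184939e-02]
 [-1.49014919e-01 -9.43884455e-01 -2.94748518e-01]
 [ 1.02929796e-04  2.98061751e-01 -9.54546585e-01]]
[[322.14294528 233.20067387]]
```

View wrist.

View pics/w1.png

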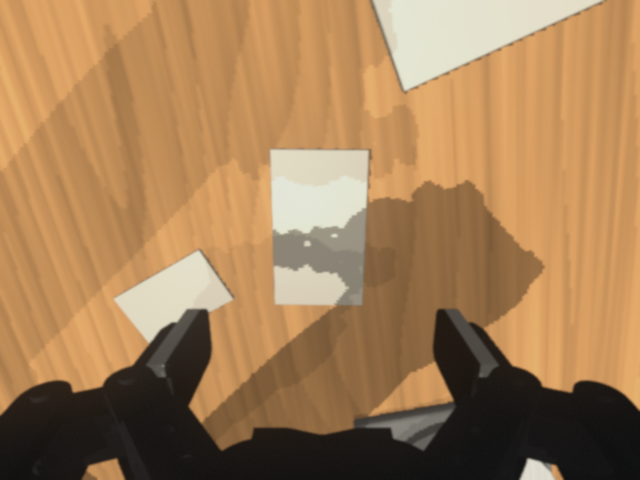

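The wrist view shows the sheet's corners at (271,150), (370,150), (363,305) and (275,305). The fingertips are near (205,311) and (440,311).

Run:
```python
from h import *
p=bot.snapshot('wrist')
r=ray(p,[(271,150),(370,150),(363,305),(275,305)],.025);v=r[0]-r[3]+r[1]-r[2]
print(r.mean(0),np.linalg.norm(np.roll(r,-1,0)-r,axis=1),np.degrees(np.arctan2(v[1],v[0])))
s=bot.sense();R=np.array(s['tcp_rot']);t=np.array(s['eef_pos'])
for dz in(0,.0065,.013):print(dz,proj(p,[t+R@[sx,sy*.0425,-dz] for sx in(-.011,.011) for sy in(-1,1)]).round().tolist())
```

```text
[0.43866898 0.32360159 0.025     ] [0.06544283 0.11328342 0.0659211  0.11327253] 80.80527545549548
0 [[223.0, 335.0], [425.0, 335.0], [218.0, 287.0], [429.0, 287.0]]
0.0065 [[219.0, 343.0], [429.0, 343.0], [214.0, 294.0], [433.0, 294.0]]
0.013 [[214.0, 353.0], [433.0, 353.0], [209.0, 301.0], [438.0, 301.0]]
```

The fingertips show that the TCP refers to shut fingers: open, they stand about 13 mm back, and about 6.5 mm back at 65 mm opening. Next I descend and grip the sheet.

```bash
python3 -m jog '-.02 .01 -.6 0 0 0 1;0 0 -.6 0 0 0 1;0 0 -.6 0 0 0 1;0 0 -.5 0 0 0 1;0 0 -.25 0 0 0 1;0 0 -.13 0 0 0 1;0 0 0 0 0 0 1;0 0 0 0 0 0 -1;0 0 0 0 0 0 -1;0 0 0 0 0 0 -1;0 0 0 0 0 0 -1;0 0 0 0 0 0 -1'
```

```text
time: 4.5
eef_pos: [0.4403, 0.3247, 0.0089]
tcp_rot: [[0.148, 0.989, 0.002], [0.989, -0.148, 0.001], [0.002, 0.002, -1.0]]
wrist_force: [-0.2, -1.1, 5.2]
opening: 0.0638
grasp_force: 65.6
```

```bash
python3 -m jog '0 0 .3 0 0 0 -1;0 0 .7 0 0 0 -1;0 0 .9 0 0 0 -1;.2 -.6 .5 0 0 .0048 -1;.3 -.85 0 0 0 .0048 -1;.3 -.85 0 0 0 .0048 -1;.3 -.85 0 0 0 .0048 -1;.3 -.85 0 0 0 .0048 -1;.25 -.7 0 0 0 .0048 -1;.198 -.496 0 0 0 .0049 -1;0 0 0 0 0 0 -1;0 0 0 0 0 0 -1'
python3 - <<'E'
from h import *
p=bot.snapshot('wrist');cv2.imwrite('pics/w2.png',p['color'][:,:,::-1])
E
```

```text
time: 6.0
eef_pos: [0.5318, 0.0647, 0.128]
tcp_rot: [[-0.063, 0.998, 0.0], [0.998, 0.063, 0.0], [0.0, 0.001, -1.0]]
wrist_force: [-0.4, 0.7, -0.6]
opening: 0.0637
grasp_force: 66.1
```

View pics/w2.png

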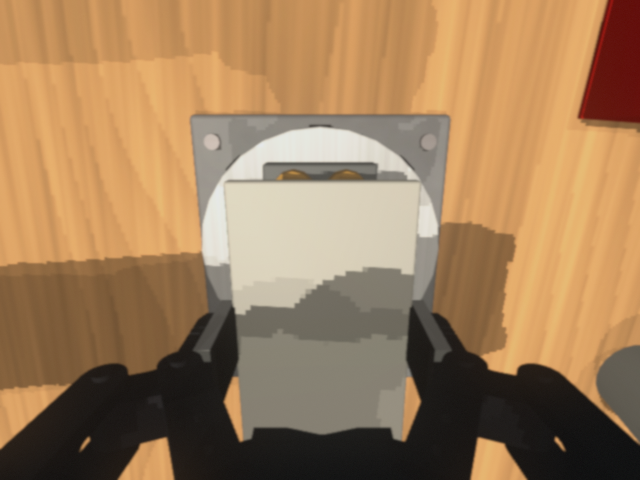

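The sheet is held level. Its far edge runs (225,181)-(419,181), and the layer's far edge runs (265,163)-(377,163). I'll compare the two.

Run:
```python
from h import *
p=bot.snapshot('wrist')
a=ray(p,[(225,181),(419,181)],.128+.0161);b=ray(p,[(265,163),(377,163)],.056)
for n,q in(("sheet",a),("layer",b)):print(n,q.mean(0),np.linalg.norm(q[1]-q[0]),np.degrees(np.arctan2(*(q[1]-q[0])[[1,0]])))
d=(b-a).mean(0)[:2];y=np.array([-.063,.998]);print("layer-sheet",d,"along y",d@y,"want -.002; centre est",b.mean(0)[:2]-.055*y)
```

```text
sheet [0.52738885 0.12131473 0.1441    ] 0.06366032738902797 3.6587835176875365
layer [0.52702371 0.11801094 0.056     ] 0.0616445544638268 3.657566601791394
layer-sheet [-0.00036514 -0.00330379] along y -0.003274177879933623 want -.002; centre est [0.53048871 0.06312094]
```

```bash
python3 -m jog '0 -.02 -.4 0 0 0 -1;0 0 -.4 0 0 0 -1;0 0 -.3 0 0 0 -1;0 0 -.2 0 0 0 -1;0 0 -.08 0 0 0 -1;0 0 -.02 0 0 0 -1;0 0 -.02 0 0 0 -1;0 0 0 0 0 0 -1;0 0 0 0 0 0 -1'
```

```text
time: 7.22
eef_pos: [0.5323, 0.0633, 0.0569]
tcp_rot: [[-0.063, 0.998, 0.001], [0.998, 0.063, 0.0], [0.0, 0.001, -1.0]]
wrist_force: [-1.4, 0.5, 2.1]
opening: 0.0639
grasp_force: 66.4
```

```bash
python3 -m jog '0 0 0 0 0 0 1;0 0 0 0 0 0 1;0 0 0 0 0 0 1;0 0 0 0 0 0 1;0 0 0 0 0 0 1;0 0 .3 0 0 0 1;0 0 .6 0 0 0 1;0 0 .9 0 0 0 1;0 0 .4 0 0 0 1;0 -.3 0 0 0 0 1;0 -.6 0 0 0 0 1;-.05 -.9 0 0 0 0 1' && python3 -m jog '-.05 -.95 0 0 0 -.0024 1;-.05 -.95 0 0 0 -.0024 1;-.05 -.95 0 0 0 -.0024 1;-.05 -.95 0 0 0 -.0024 1;-.05 -.95 0 0 0 -.0024 1;-.05 -.8 0 0 0 -.0024 1;-.05 -.5 0 0 0 -.0024 1;0 -.3 0 0 0 0 1;0 -.2 0 0 0 0 1;0 0 0 0 0 0 1;0 0 0 0 0 0 1'
python3 - <<'E'
from h import *
p=bot.snapshot('wrist');t=bot.snapshot('top')
im=t['color'][:,:,::-1];a=cv2.resize(im[225:290,280:390],None,fx=7,fy=7,interpolation=cv2.INTER_CUBIC)
cv2.imwrite('pics/t2.png',a);w=p['color'][:,:,::-1].copy();cv2.imwrite('pics/w3.png',w)
E
```

```text
time: 8.72
eef_pos: [0.5288, -0.0277, 0.1653]
tcp_rot: [[-0.065, 0.998, -0.001], [0.998, 0.065, -0.0], [0.0, -0.001, -1.0]]
wrist_force: [-0.5, -0.1, -0.1]
opening: 0.0852
grasp_force: 0.0
time: 10.1
eef_pos: [0.5122, -0.3533, 0.1664]
tcp_rot: [[0.041, 0.999, 0.0], [0.999, -0.041, 0.0], [0.0, 0.0, -1.0]]
wrist_force: [0.2, -0.3, 0.2]
opening: 0.0856
grasp_force: 0.0
```

View pics/w3.png

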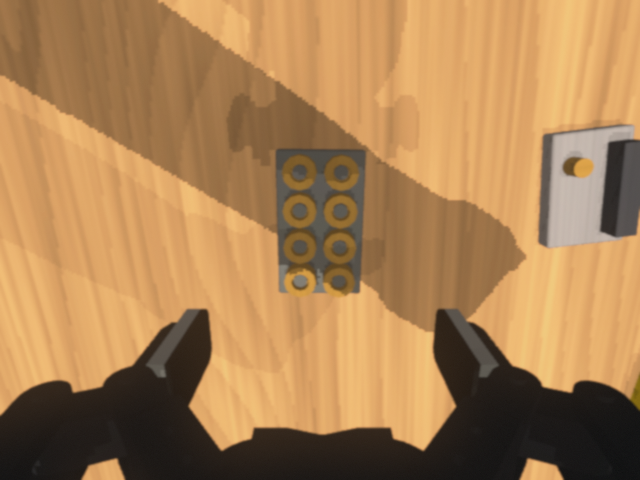

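View pics/t2.png

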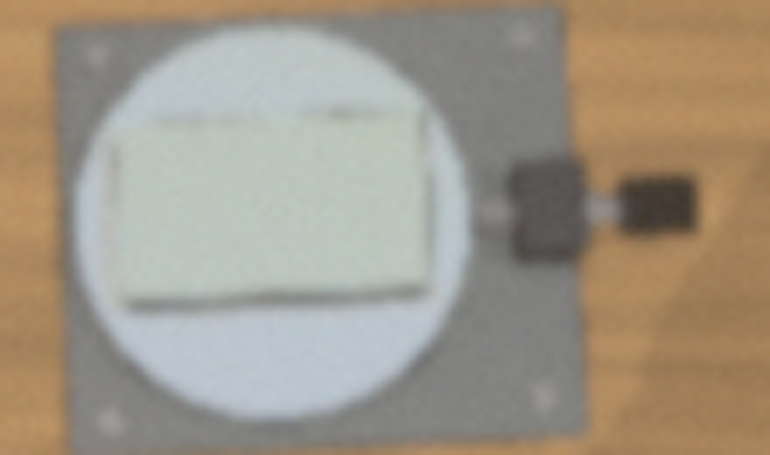

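The sheet lies on the rings with corners in the crop at (120,122), (422,112), (428,293) and (124,304). The carrier rings in the wrist view run from (300,172)/(342,172) to (300,282)/(339,281).

Run:
```python
from h import *
t=bot.snapshot('top');p=bot.snapshot('wrist')
q=(np.array([(120,122),(422,112),(428,293),(124,304)])+.5)/7-.5+[280,225]
r=ray(t,q,.073);v=r[0]-r[1]+r[3]-r[2];m=r.mean(0)
y=np.array([-.0628,.998]);x=np.array([.998,.0628]);d=m[:2]-[.5324,.0627]
print("sheet",m,np.linalg.norm(np.roll(r,-1,0)-r,axis=1),np.degrees(np.arctan2(v[1],v[0])),"off x,y",d@x,d@y)
g=ray(p,[(300,172),(342,172),(300,210),(340,210),(300,247),(340,247),(300,282),(339,281)],.046);v=g[:2].mean(0)-g[6:].mean(0)
print("carrier",g.mean(0),np.linalg.norm(v)/3,np.degrees(np.arctan2(v[1],v[0])))
```

```text
sheet [0.53324287 0.06254417 0.073     ] [0.11161831 0.06722112 0.11136207 0.06742843] 92.94862170513508 off x,y 0.0008313976811998167 -0.00020844769814908735
carrier [ 0.51017751 -0.3515714   0.046     ] 0.02692683964450564 86.80863285657365
```

```bash
python3 -m jog '-.02 .03 -.6 0 0 0 1;0 0 -.6 0 0 0 1;0 0 -.6 0 0 0 1;0 0 -.6 0 0 0 1;0 0 -.4 0 0 0 1;0 0 -.2 0 0 0 1;0 0 0 0 0 0 1;0 0 0 0 0 0 -1;0 0 0 0 0 0 -1;0 0 0 0 0 0 -1;0 0 0 0 0 0 -1;0 0 0 0 0 0 -1'
```

```text
time: 11.8
eef_pos: [0.5117, -0.3533, 0.018]
tcp_rot: [[0.042, 0.999, 0.002], [0.999, -0.042, -0.001], [-0.001, 0.002, -1.0]]
wrist_force: [-0.8, 0.2, 6.3]
opening: 0.0623
grasp_force: 67.5
```

```bash
python3 -m jog '0 0 .15 0 0 0 -1;0 0 .35 0 0 0 -1;0 0 .6 0 0 0 -1;0 0 .6 0 0 0 -1;0 0 .35 0 0 0 -1;0 0 .15 0 0 0 -1;0 0 0 0 0 0 -1;.042 .3 0 0 0 .0016 -1;.042 .6 0 0 0 .0016 -1;.042 .8 0 0 0 .0016 -1;.042 .9 0 0 0 .0016 -1;.042 .9 0 0 0 .0016 -1' && python3 -m jog '.042 .9 0 0 0 .0016 -1;.042 .9 0 0 0 .0016 -1;.042 .9 0 0 0 .0016 -1;.041 .8 0 0 0 .0018 -1;.041 .6 0 0 0 .0018 -1;0 .4 0 0 0 0 -1;0 .2 0 0 0 0 -1;0 .086 0 0 0 0 -1;0 0 0 0 0 0 -1;0 0 0 0 0 0 -1'
python3 - <<'E'
from h import *
p=bot.snapshot('wrist');cv2.imwrite('pics/w4.png',p['color'][:,:,::-1])
E
```

```text
time: 13.3
eef_pos: [0.5206, -0.1753, 0.1251]
tcp_rot: [[-0.009, 1.0, -0.002], [1.0, 0.009, 0.001], [0.001, -0.002, -1.0]]
wrist_force: [0.7, 0.4, -2.4]
opening: 0.0622
grasp_force: 66.5
time: 14.55
eef_pos: [0.5319, 0.0609, 0.1263]
tcp_rot: [[-0.06, 0.998, 0.0], [0.998, 0.06, -0.0], [-0.0, 0.0, -1.0]]
wrist_force: [-0.4, 0.8, -1.9]
opening: 0.0623
grasp_force: 66.4
```

View pics/w4.png

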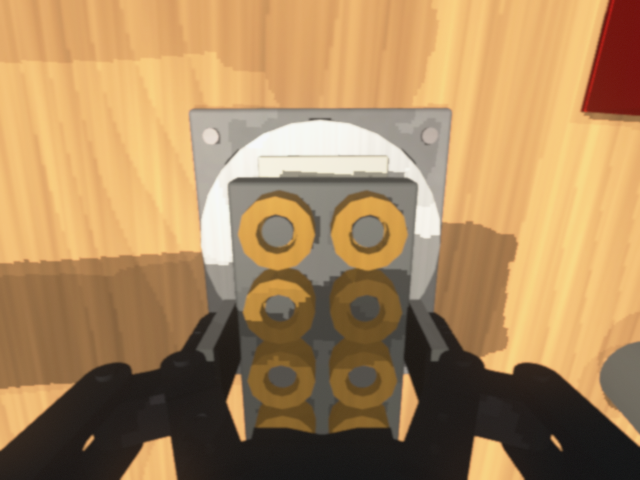

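The carrier is level, with its far top edge at (229,180)-(416,180). The sheet's far edge is at (259,156)-(388,156).

Run:
```python
from h import *
p=bot.snapshot('wrist')
a=ray(p,[(229,180),(416,180)],.1423);b=ray(p,[(259,156),(388,156)],.073)
for q in(a,b):print(q.mean(0),np.linalg.norm(q[1]-q[0]),np.degrees(np.arctan2(*(q[1]-q[0])[[1,0]])))
d=(b-a).mean(0)[:2];print("sheet-carrier x,y",d@[.998,.06],d@[-.06,.998],"want 0,.002")
```

```text
[0.52790341 0.11754863 0.1423    ] 0.061455083953520145 3.429822686839677
[0.52833999 0.11934533 0.073     ] 0.06450619038277278 3.4270161094703284
sheet-carrier x,y 0.0005435030389684121 0.001766917333775385 want 0,.002
```

Aligned to within a millimetre. Lowering to a TCP height of about 0.071.

```bash
python3 -m jog '0 0 -.3 0 0 0 -1;0 0 -.3 0 0 0 -1;0 0 -.2 0 0 0 -1;0 0 -.12 0 0 0 -1;0 0 -.06 0 0 0 -1;0 0 -.04 0 0 0 -1;0 0 -.04 0 0 0 -1;0 0 -.03 0 0 0 -1;0 0 0 0 0 0 -1;0 0 0 0 0 0 -1'
```

```text
time: 15.9
eef_pos: [0.5319, 0.0616, 0.0719]
tcp_rot: [[-0.061, 0.998, 0.0], [0.998, 0.061, 0.0], [-0.0, 0.0, -1.0]]
wrist_force: [-0.0, -0.2, -3.7]
opening: 0.0625
grasp_force: 66.4
```

```bash
python3 -m jog '0 0 -.02 0 0 0 -1;0 0 -.02 0 0 0 -1;0 0 0 0 0 0 -1;0 0 0 0 0 0 -1'
```

```text
time: 16.4
eef_pos: [0.5319, 0.0616, 0.0709]
tcp_rot: [[-0.061, 0.998, 0.001], [0.998, 0.061, 0.0], [0.0, 0.001, -1.0]]
wrist_force: [-3.1, -0.3, 5.5]
opening: 0.0621
grasp_force: 67.4
```

```bash
python3 -m jog '0 0 0 0 0 0 1;0 0 0 0 0 0 1;0 0 0 0 0 0 1;0 0 0 0 0 0 1;0 0 0 0 0 0 1;0 0 .2 0 0 0 1;0 0 .5 0 0 0 1;0 0 .7 0 0 0 1;0 0 .4 0 0 0 1;.02 -.3 0 0 0 0 1;.04 -.6 0 0 0 0 1;.05 -.7 0 0 0 0 1' && python3 -m jog '.05 -.7 0 0 0 0 1;.036 -.4 0 0 0 0 1;0 -.2 0 0 0 0 1;0 -.01 0 0 0 0 1;0 0 0 0 0 0 1;0 0 0 0 0 0 1'
python3 - <<'E'
from h import *
p=bot.snapshot('wrist');t=bot.snapshot('top')
a=cv2.resize(t['color'][225:290,280:390,::-1],None,fx=4,fy=4,interpolation=cv2.INTER_CUBIC)
w=p['color'][:,:,::-1][:,100:540]
cv2.imwrite('pics/c5.png',np.vstack([a[:120*2],]) ); o=np.zeros((600,440,3),np.uint8);o[:340]=cv2.resize(w[140:480],(440,340));o[340:600]=a;cv2.imwrite('pics/c5.png',o)
E
```

```text
time: 17.9
eef_pos: [0.5368, -0.0197, 0.1588]
tcp_rot: [[-0.062, 0.998, -0.001], [0.998, 0.062, -0.0], [-0.0, -0.001, -1.0]]
wrist_force: [-0.2, -0.1, -0.2]
opening: 0.0849
grasp_force: 0.0
time: 18.65
eef_pos: [0.5417, -0.0831, 0.1599]
tcp_rot: [[-0.062, 0.998, 0.0], [0.998, 0.062, 0.0], [0.0, 0.0, -1.0]]
wrist_force: [1.1, 0.2, -0.4]
opening: 0.0856
grasp_force: 0.0
```

View pics/c5.png

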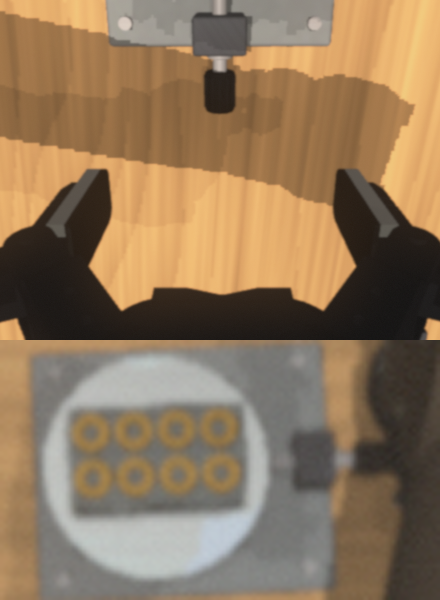

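The carrier sits squarely on the sheet, with its ring centres averaging about (155,453) in the lower crop. The knob in the wrist image spans x 304-335 and y 210-252. I'll check both against the model.

Run:
```python
from h import *
p=bot.snapshot('wrist');t=bot.snapshot('top')
c=(np.array([(90,431),(133,430),(176,428),(219,426),(92,478),(135,476),(178,474),(221,472)])-[0,340]+.5)/4-.5+[280,225]
r=ray(t,c,.099);d=r.mean(0)[:2]-[.5324,.0627];print("carrier off",d@[.998,.062],d@[-.062,.998])
for P in [(.5417,-.084,.043)]:
  y=np.array([-.062,.998,0]);x=np.array([.998,.062,0]);C=np.array([.5417,-.084,.032])
  print(proj(p,[C+.015*y+[0,0,.011],C-.015*y+[0,0,.011],C-.015*y-[0,0,.011],C-.011*x,C+.011*x]).round(1))
```

```text
carrier off 0.0014896902211269031 0.0003537335286301366
[[323.1 213.2]
 [323.1 254.1]
 [323.  244.6]
 [308.1 229.7]
 [338.1 229.7]]
```

```bash
python3 -m jog '-.02 0 -.4 0 0 0 1;0 0 -.7 0 0 0 1;0 0 -.7 0 0 0 1;0 0 -.6 0 0 0 1;0 0 -.35 0 0 0 1;0 0 -.21 0 0 0 1;0 0 0 0 0 0 1;0 0 0 0 0 0 -1;0 0 0 0 0 0 -1;0 0 0 0 0 0 -1;0 0 0 0 0 0 -1;0 0 0 0 0 0 -1' && python3 -m jog '0 0 0 0 0 0 -1;0 0 0 0 0 0 -1;0 0 0 0 0 0 -1;0 0 0 0 0 0 -1'
```

```text
time: 20.35
eef_pos: [0.5399, -0.084, 0.0124]
tcp_rot: [[-0.061, 0.998, -0.001], [0.998, 0.061, -0.0], [-0.0, -0.001, -1.0]]
wrist_force: [-4.1, 0.3, 6.0]
opening: 0.0202
grasp_force: 58.6
time: 20.85
eef_pos: [0.5399, -0.084, 0.0124]
tcp_rot: [[-0.061, 0.998, -0.001], [0.998, 0.061, -0.0], [-0.0, -0.001, -1.0]]
wrist_force: [-5.2, -0.5, 6.4]
opening: 0.0202
grasp_force: 58.6
```

```bash
python3 -m jog '.006 -.1 0 0 0 0 -1;.006 -.1 0 0 0 0 -1;.006 -.1 0 0 0 0 -1;.005 -.08 0 0 0 0 -1;.003 -.05 0 0 0 0 -1;0 0 0 0 0 0 -1;0 0 0 0 0 0 -1;0 0 0 0 0 0 -1;0 0 0 0 0 0 -1'
```

```text
time: 21.98
eef_pos: [0.541, -0.1028, 0.0124]
tcp_rot: [[-0.062, 0.998, -0.001], [0.998, 0.062, 0.005], [0.005, -0.001, -1.0]]
wrist_force: [-4.1, 10.1, 8.8]
opening: 0.0203
grasp_force: 59.0
```

```bash
python3 -m jog '.002 -.03 0 0 0 0 -1;.002 -.02 0 0 0 0 -1;0 0 0 0 0 0 -1;0 0 0 0 0 0 -1;0 0 0 0 0 0 -1;0 0 0 0 0 0 -1'
python3 - <<'E'
from h import *
t=bot.snapshot('wrist');cv2.imwrite('pics/c6.png',t['color'][:,:,::-1])
E
```

```text
time: 22.72
eef_pos: [0.5412, -0.105, 0.0124]
tcp_rot: [[-0.063, 0.998, -0.001], [0.998, 0.063, 0.006], [0.006, -0.001, -1.0]]
wrist_force: [-4.7, 11.0, 8.3]
opening: 0.0203
grasp_force: 59.0
```

View pics/c6.png

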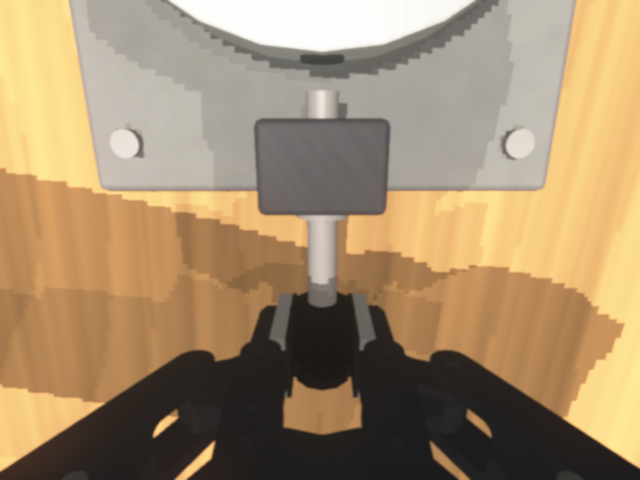

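The wrist view shows the pin tip at (322,92), clear of the seat hole at (322,58). The knob is pinched at (320,345) and about 21 mm back, with a spring load of 11 N. I'm handing in.

```bash
python3 -c "
from station import bot
print(bot.job_done())"
```

```text
the job is handed in; nothing more can be done
None
```

I laid the sheet and set the carrier on the stack, each within about 1.5 mm of centre by the top camera. I handed in at about 23 s with the plunger gripped and held about 21 mm back at 11 N; no verdict came back.

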